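Index a stone model at the scanner

ROBOT

A 6-joint arm with a two-finger parallel gripper is mounted at the origin on a cart in front of the work surface, level with it; the furniture and walls round the work are solid. World frame = base frame: x ahead of the robot, y to its left, z up, the work surface at z = 0. Lengths are in mm, angles in rad, forces in N, time in s.
With the tool pointing down it reaches from about 350 to 975 mm from the base axis. Payload 7.1 kg.
Tool frame: the origin (TCP) lies on the front face of the gripper's body, between the roots of the fingers; the fingertips stand 80 mm ahead of it and the grasp point (between the pads) lies 61 mm ahead of it (env.tips_ahead is the distance from the TCP to the fingertips, in mm); z points along the fingers, y is the direction in which the jaws open and shut (so a half turn about z gives the same grasp; the last joint's range is limited). The gripper opens to 88 mm and grips with 3 to 60 N. Pads are 20 mm wide; open, the fingers measure 115 mm over their backs; the gripper's body (75 mm by 178 mm) begins 61 mm behind the grasp point.
Start: joints at [-1.361, 0.423, 1.63, -0, 1.089, -0.019], TCP at [141.775, -608.691, 302.675] pointing down, gripper open.
Joint ranges: [-3, 3], [-0.9, 2.11], [0.09, 2.58], [-1.31, 4.45], [0.11, 2.69], [-2.54, 2.54]. Speed limits (rad/s): [2.39, 2.39, 3.01, 3.14, 3.14, 3.14].

INTERFACE

Orientations are given as a unit quaternion [x, y, z, w].
In Python, from station import env, set_gripper, viewer, workorder gives the robot as it stands. Calls block until the motion is done:
- env.reach(position, orientation): joint-space move of the TCP to a pose.
- env.move_l(position, rot=None, rate=150, f_stop=None): straight line of the TCP; rot=None keeps the orientation; rate is the mean speed in mm/s. With f_stop (N) it stops when the force on the tool has changed by that much, and returns True; else False.
- env.move_joints(angles): joint-space move.
- set_gripper(opening): finger opening in mm; the grip force is fixed at half the most; returns when the fingers have stopped.
- env.hold(seconds).
- env.ik(position, orientation): joint angles nearest the present ones, or None.
- env.read_state(): the state.
- viewer.camera(name): name is "scene" or "top"; returns the picture (384x512x3 uint8, blue, green, red); there is no depth.
- viewer.camera_params(name): a dict with "fx", "fy", "cx", "cy" (pixels), "pose" (4x4, takes a point from camera to world coordinates). Camera axes: x right, y up, looking along -z (the intrinsics and any distortion apply to the point x, -y, -z); pixel columns grow to the right and rows downward; lengths in mm; the calibration is good to about 2 mm. A picture is of the moment at which its call begins. camera_params takes no time and is no camera call.
A pose or a line that the arm cannot do raises env.IKError and nothing moves.
- workorder.sign_off(): hands the job in, once; it reports no verdict.
The state is a dict: "time_s": time; "qpos": joint angles; "dq": joint speeds; "tau": joint torques, N m; "tool_pos": TCP position; "orientation": TCP orientation; "force": force on the tool from outside, world axes, zero at the start; "wrist_torque": the same for the moment, N m; "width": finger opening in mm.
Only numpy, scipy, OpenCV 4.12 (cv2) and the standard library are available. Lean on these libraries where they do the work, as an engineer would, in place of code of your own. Each camera call takes 0.05 s, during which the arm holds its last target.

TASK

Lift the carrier plate with the stone model by its arched handle, seat it flat in the carriage's pocket and, with the handle still in the grip, slide the carriage along its rail to the place beside the scanner where you feel its ball click into the notch; do not run on to the end stop. Finish holding there: keep the handle gripped and the carriage still in the notch, do not let go. Leave the other things on the worktop where they are.

Things in the scene. Friction and masses are not known exactly. Their poses are not given: they have to be found in the camera images.
- carrier: Loose steel plate, 82 (its x) x 100 (its y) x 9 mm, lowest 4 mm stepped in by 4 mm all round as a lead-in; a stone dental model is fixed on it (top 41 mm above the underside) under an arched handle along x. About 0.55 kg, varies by 15%. Origin: centre of the underside, z up. Stands right or left of the rail (may swap with the timer). Fits the pocket either way round.
- handle (a point): Centre of the carrier's handle bar, 72 mm above the carrier's underside. The bar is black plastic, 78 mm long along the carrier's x, 12 mm thick in y and 20 mm high (62 to 82 mm above the underside), on two steel uprights at its ends; 21 mm free between it and the model. Axes as the carrier's.
- pocket (a point): Centre of the floor of the carriage's pocket, 34 mm above the worktop; moves along. Pocket 86 (x) x 104 mm (y): 2 mm play each side of the plate; lip 9 mm high, 6 mm thick all round; grey carriage 98 x 116 mm outside. z up; +y is level along the rail, the way the carriage slides from its start; the scanner stands on the +x side.
- carriage (a joint): Carriage position along the 290 mm aluminium rail, m; 0 at its start end, 0.14 at the far end stop, growing along the pocket's +y. Starts between 0 and 0.02. Slides with about 2 N and stays where left. The notch's place differs every time: at 0.05 to 0.105, and within 12 mm of where the pocket's centre is opposite the lens.
- detent_ball (a joint): Hidden spring ball under the carriage: m it has dropped. 0 to 0.0006 on the flat strip in the rail, 0.003 to 0.0037 fully down in the only notch, a 45 degree V 10 mm wide. Within 4 mm of the notch it pulls the carriage in by about 3 N; pushing on out of the notch takes 6 to 8 N more than sliding does. Eased back 1 or 2 mm, so that nothing pushes, the carriage centres itself.
- scanner: Fixed scanner head on a post beside the rail, 110 mm from the rail's centre line on its +x side: white housing about 62 x 52 x 46 mm, its top 118 mm above the worktop, black lens barrel pointing square at the rail (lens front 72 mm from the centre line, 95 mm high). Origin: on the worktop under the head; its x axis points away from the rail, y as the pocket's y.
- pen: Bystander: marker pen lying near the front edge, 135 mm long (its y), 16 mm thick; origin under its middle.
- amber_dish: Bystander: small amber-brown dish, 35 mm across, 30 mm high; origin centre of its underside.
- timer: Bystander: cream kitchen-style timer with a black dial, 64 x 64 x 66 mm; origin centre of its underside.

How it is judged:
By the outcome, as a careful person would: the job done as asked, in the order asked, and still so for the second after the job is handed in, while the arm keeps its last pose, push and grip.
It also fails if it takes over 67 s, if anything falls off the work surface, if the arm or the gripper's body presses on something with over 40 N, if the wrist force passes 120 N, or if a joint passes its speed limit or range.

## Working session

There is one attempt and no reset: what is moved stays moved. The work goes in short steps, each a Python script; the robot and the scene stay as the last script left them, time stands still between calls to the robot, and variables do not carry over. Pictures are saved under pics/ and viewed, and the job is handed in when it is done.

```bash
ls; mkdir -p pics; python3 - <<'E'
from station import env, set_gripper, viewer, workorder
import cv2
for n in("scene","top"):
    cv2.imwrite(f"pics/{n}0.png",viewer.camera(n)); print(n,viewer.camera_params(n))
print(env.read_state())
E
```

```text
pics
scene {'fx': 463.2097640141266, 'fy': 463.2097640141266, 'cx': 256.5040277605456, 'cy': 187.60736438872368, 'pose': array([[ 5.79730040e-01,  4.61521560e-01, -6.71499017e-01,
        -4.98825885e+02],
       [-8.14576258e-01,  3.08595397e-01, -4.91156189e-01,
        -7.54191415e+02],
       [-1.94576644e-02,  8.31725154e-01,  5.54846527e-01,
         9.41168228e+02],
       [ 0.00000000e+00,  0.00000000e+00,  0.00000000e+00,
         1.00000000e+00]])}
top {'fx': 393.9226980267915, 'fy': 393.9226980267915, 'cx': 252.82976070594043, 'cy': 194.0499886448907, 'pose': array([[-3.74280986e-03,  9.85606852e-01, -1.69012203e-01,
         3.44186639e+02],
       [-9.99695845e-01, -7.80783424e-03, -2.33934792e-02,
        -1.96754047e+01],
       [-2.43763927e-02,  1.68873240e-01,  9.85336298e-01,
         1.24163657e+03],
       [ 0.00000000e+00,  0.00000000e+00,  0.00000000e+00,
         1.00000000e+00]])}
{'time_s': 0.1, 'qpos': array([-1.36097197e+00,  4.23784349e-01,  1.63057154e+00,  1.46684852e-05,
        1.08862800e+00, -1.90037638e-02]), 'dq': array([ 0.00099806, -0.00064652, -0.00052105, -0.00040273,  0.00033175,
        0.00168082]), 'tau': array([ 1.50857570e-03, -5.45611596e+01, -2.74325448e+01,  6.46621920e-02,
        1.87894364e-02, -1.98681153e-05]), 'tool_pos': array([ 141.7191532 , -608.33002761,  301.98343589]), 'orientation': array([ 9.93461997e-01,  1.14161190e-01, -5.98024833e-05, -6.93074924e-04]), 'force': array([ 0.21096003, -0.12969462,  0.24934993]), 'wrist_torque': array([-0.06748358,  0.04749723, -0.0032053 ]), 'width': 87.87452937179796}
```

View pics/scene0.png

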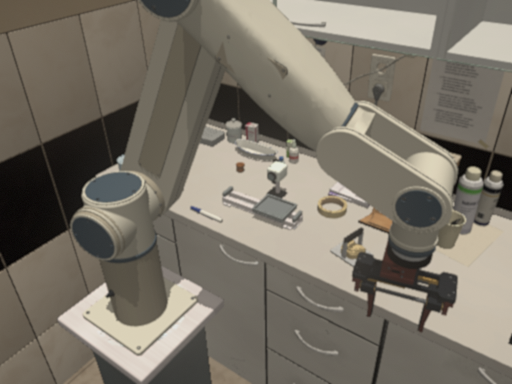

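View pics/top0.png

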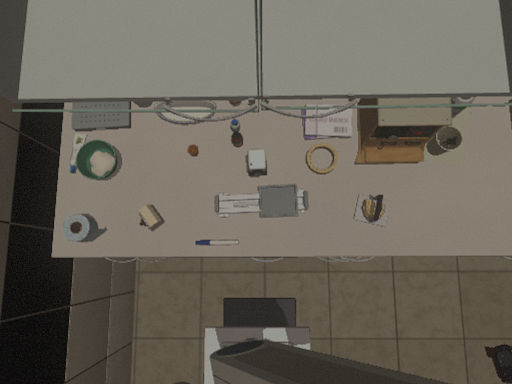

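```bash
python3 - <<'E'
import cv2
t=cv2.imread("pics/top0.png")
cv2.imwrite("pics/topA.png",cv2.resize(t[140:230,205:315],None,fx=7,fy=6.5,interpolation=cv2.INTER_CUBIC)[:600])
cv2.imwrite("pics/topB.png",cv2.resize(t[185:235,345:400],None,fx=11,fy=11,interpolation=cv2.INTER_CUBIC))
s=cv2.imread("pics/scene0.png")
cv2.imwrite("pics/sc.png",cv2.resize(s[150:270,215:375],None,fx=5,fy=5,interpolation=cv2.INTER_CUBIC))
E
```

```text
(no output)
```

View pics/topA.png

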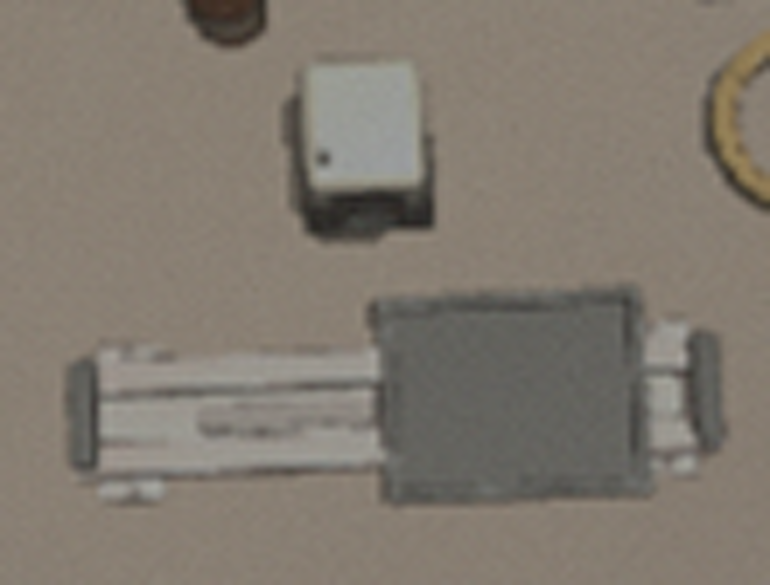

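View pics/topB.png

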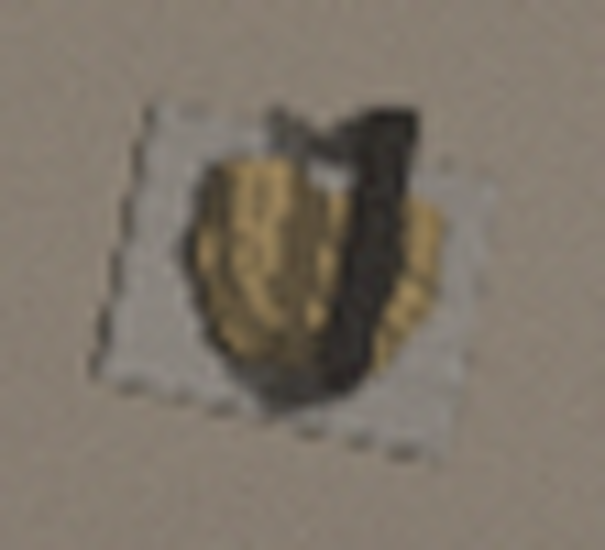

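View pics/sc.png

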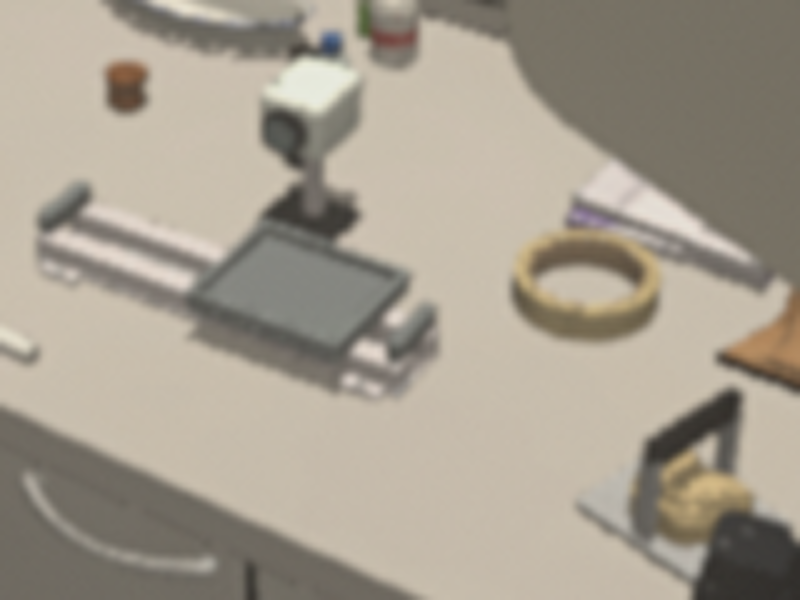

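```bash
cat > h.py <<'E'
import numpy as np, cv2
from station import env,set_gripper,viewer,workorder
def ray(n,u,v):
    p=viewer.camera_params(n);T=p["pose"]
    d=T[:3,:3]@np.array([(u-p["cx"])/p["fx"],-(v-p["cy"])/p["fy"],-1]);return T[:3,3],d
def onz(n,u,v,z):
    o,d=ray(n,u,v);return o+d*(z-o[2])/d[2]
def proj(n,P):
    p=viewer.camera_params(n);T=p["pose"];c=T[:3,:3].T@(np.array(P,float)-T[:3,3])
    return np.array([p["cx"]-p["fx"]*c[0]/c[2],p["cy"]+p["fy"]*c[1]/c[2]])
E
python3 - <<'E'
import cv2,numpy as np
t=cv2.imread("pics/top0.png")
for p in [(278,200),(285,200),(330,200),(260,187),(297,205),(240,200),(230,200),(352,215),(360,203),(362,215),(355,203),(257,157),(378,205)]: print(p,t[p[1],p[0]])
print(t[200,250:310].tolist()); print(t[180:222,275].tolist())
E
```

```text
(278, 200) [91 96 98]
(285, 200) [ 94  99 101]
(330, 200) [115 128 137]
(260, 187) [ 95 102 100]
(297, 205) [108 111 115]
(240, 200) [115 120 123]
(230, 200) [ 89  97 100]
(352, 215) [114 126 136]
(360, 203) [124 131 136]
(362, 215) [124 131 138]
(355, 203) [113 126 136]
(257, 157) [148 153 151]
(378, 205) [42 46 48]
[[130, 138, 139], [134, 140, 144], [131, 137, 142], [127, 135, 139], [130, 138, 140], [139, 148, 151], [143, 151, 153], [145, 152, 157], [110, 115, 120], [73, 77, 82], [90, 96, 96], [80, 84, 85], [87, 94, 92], [95, 99, 100], [93, 98, 100], [93, 98, 97], [91, 96, 97], [97, 101, 102], [95, 99, 99], [93, 99, 100], [92, 99, 98], [95, 96, 98], [93, 96, 98], [94, 100, 100], [95, 100, 99], [96, 99, 101], [95, 100, 102], [95, 99, 100], [91, 96, 98], [94, 98, 98], [94, 98, 99], [91, 99, 97], [94, 97, 99], [95, 98, 98], [93, 100, 102], [94, 99, 101], [97, 101, 101], [92, 96, 98], [92, 96, 98], [93, 96, 98], [95, 99, 101], [98, 103, 103], [92, 96, 98], [94, 97, 98], [98, 102, 106], [79, 83, 83], [90, 93, 95], [112, 115, 117], [136, 141, 144], [146, 154, 156], [146, 155, 156], [148, 155, 157], [111, 119, 122], [73, 77, 84], [73, 78, 77], [86, 91, 90], [95, 99, 98], [86, 91, 92], [107, 117, 125], [117, 129, 138]]
[[115, 128, 137], [115, 127, 137], [116, 128, 139], [117, 130, 140], [104, 114, 123], [93, 101, 102], [82, 86, 83], [77, 81, 83], [98, 104, 102], [92, 96, 98], [94, 100, 99], [90, 97, 97], [91, 98, 98], [93, 97, 99], [92, 96, 96], [96, 100, 99], [93, 99, 100], [94, 100, 101], [96, 99, 102], [94, 96, 98], [96, 99, 101], [95, 100, 100], [94, 100, 100], [95, 100, 100], [95, 99, 101], [94, 98, 100], [94, 101, 99], [93, 97, 99], [92, 97, 97], [95, 101, 100], [92, 96, 99], [93, 97, 99], [95, 101, 102], [92, 96, 95], [96, 101, 100], [104, 109, 109], [94, 98, 100], [95, 104, 112], [115, 127, 138], [114, 124, 135], [115, 126, 136], [116, 127, 137]]
```

```bash
python3 - <<'E'
from h import *
t=cv2.imread("pics/top0.png")
K=8
def up(a): return cv2.resize(a,None,fx=K,fy=K,interpolation=cv2.INTER_CUBIC)
def pt(c,x0,y0): return np.array([(c[0]+.5)/K-.5+x0,(c[1]+.5)/K-.5+y0])
def rect(m,x0,y0,z,name):
    cs,_=cv2.findContours(m,cv2.RETR_EXTERNAL,cv2.CHAIN_APPROX_NONE)
    c=max(cs,key=cv2.contourArea)[:,0].astype(float)
    W=np.array([onz("top",*pt(q,x0,y0),z)[:2] for q in c])
    r=cv2.minAreaRect(W.astype(np.float32)); print(name,r)
    print(cv2.boxPoints(r).round(1).tolist())
    return W,r
x0,y0=245,175
a=up(t[175:230,245:315]).astype(float)
m=(a[:,:,2]<118).astype(np.uint8)*255
m=cv2.morphologyEx(m,cv2.MORPH_OPEN,np.ones((100,100),np.uint8)) 
cv2.imwrite("pics/m1.png",np.hstack([m,up(t[175:230,245:315])[:,:,2]])[:, :1200][:, ::2][::2])
rect(m,x0,y0,43,"carriage")
x0,y0=345,185
a=up(t[185:235,345:400]).astype(float); a=cv2.GaussianBlur(a,(0,0),4)
m=(((a[:,:,2]-a[:,:,0])<17.5)&(a[:,:,2]>110)).astype(np.uint8)*255
m=cv2.morphologyEx(m,cv2.MORPH_OPEN,np.ones((12,12),np.uint8))
m2=((a[:,:,2])<75).astype(np.uint8)*255
cv2.imwrite("pics/m2.png",np.hstack([m,m2])[::1])
rect(m,x0,y0,9,"plate")
# scanner top
a=up(t[140:180,240:275]).astype(float)
m=((a[:,:,0]>128)).astype(np.uint8)*255
rect(m,240,140,118,"scanner")
E
```

```text
carriage ((528.2193603515625, -68.73332977294922), (101.39684295654297, 116.33599090576172), 0.9437590837478638)
[[476.6000061035156, -11.399999618530273], [478.5, -127.69999694824219], [579.9000244140625, -126.0999984741211], [578.0, -9.699999809265137]]
plate ((508.8488464355469, -332.93487548828125), (43.787818908691406, 87.31808471679688), 80.58920288085938)
[[462.20001220703125, -347.3999938964844], [548.2999877929688, -361.70001220703125], [555.5, -318.5], [469.3999938964844, -304.20001220703125]]
scanner ((642.828125, -4.655189514160156), (55.80897903442383, 45.214813232421875), 2.215770959854126)
[[614.0999755859375, 16.899999618530273], [615.7999877929688, -28.299999237060547], [671.5999755859375, -26.200000762939453], [669.7999877929688, 19.0]]
```

View pics/m1.png

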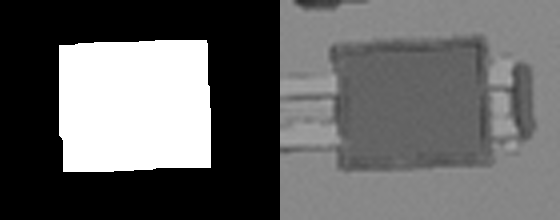

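View pics/m2.png

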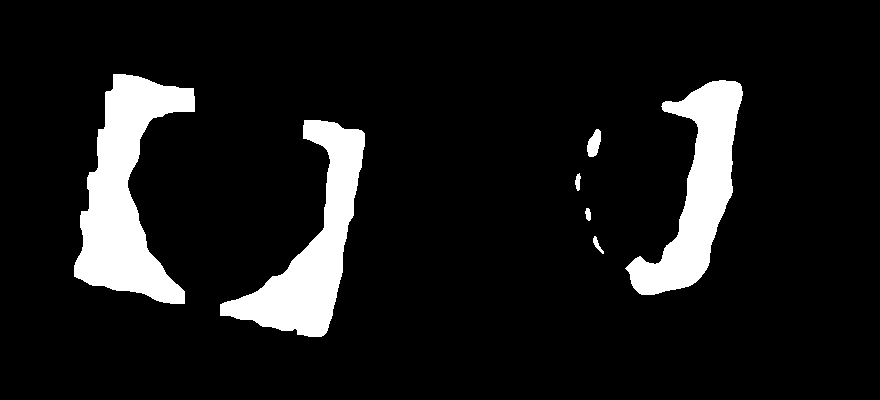

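```bash
python3 - <<'E'
from h import *
t=cv2.imread("pics/top0.png")
K=8
def up(a): return cv2.resize(a,None,fx=K,fy=K,interpolation=cv2.INTER_CUBIC)
def w(m,x0,y0,z):
    v,u=np.nonzero(m); return np.array([onz("top",(a+.5)/K-.5+x0,(b+.5)/K-.5+y0,z)[:2] for a,b in zip(u,v)],np.float32)
a=up(t[185:235,345:400]).astype(float); a=cv2.GaussianBlur(a,(0,0),4)
for th in(16.5,17.5,18.5):
    m=(((a[:,:,2]-a[:,:,0])<th)&(a[:,:,2]>110)).astype(np.uint8)*255
    m=cv2.morphologyEx(m,cv2.MORPH_OPEN,np.ones((12,12),np.uint8))
    r=cv2.minAreaRect(w(m,345,185,9)); print("plate",r,cv2.boxPoints(r).round(1).tolist())
m2=((a[:,:,2])<75).astype(np.uint8)*255
m2=cv2.morphologyEx(m2,cv2.MORPH_OPEN,np.ones((22,22),np.uint8))
W=w(m2,345,185,82); r=cv2.minAreaRect(W); print("bar",r,cv2.boxPoints(r).round(1).tolist())
# carriage edges
a=up(t[175:230,245:315])[:,:,2]; a=cv2.GaussianBlur(a,(0,0),3)
m=(a<118).astype(np.uint8)*255
m=cv2.morphologyEx(m,cv2.MORPH_OPEN,np.ones((100,100),np.uint8))
v,u=np.nonzero(m)
def fit(pts,ax):
    P=np.array([onz("top",(p+.5)/K-.5+245,(q+.5)/K-.5+175,43)[:2] for p,q in pts])
    return P
us=np.arange(u.min()+40,u.max()-40,8)
for nm,f in(("far",min),("near",max)):
    P=fit([(x,f(v[u==x])+(.5 if f is max else -.5)) for x in us],0); c=np.polyfit(P[:,1],P[:,0],1); print(nm,c, np.polyval(c,-69))
vs=np.arange(v.min()+40,v.max()-40,8)
for nm,f in(("+y",min),("-y",max)):
    P=fit([(f(u[v==y]),y) for y in vs],1); c=np.polyfit(P[:,0],P[:,1],1); print(nm,c,np.polyval(c,530))
# rail end stops dark
for n in("top","scene"): print(n,[proj(n,(x,y,43)).round(1).tolist() for x,y in((579,-126),(579,-10),(481,-127),(481,-11))])
E
```

```text
Traceback (most recent call last):
  File "h.py", line 7, in onz
    o,d=ray(n,u,v);return o+d*(z-o[2])/d[2]
        ~~~^^^^^^^
  File "h.py", line 4, in ray
    p=viewer.camera_params(n);T=p["pose"]
ValueError: time passes only in moves, steps and waits
```

```bash
sed -i 's/^def ray/from functools import lru_cache\n@lru_cache\ndef cp(n): return viewer.camera_params(n)\ndef ray/; s/p=viewer.camera_params(n);/p=cp(n);/' h.py; cat > m.py <<'E'
from h import *
t=cv2.imread("pics/top0.png")
K=8
def up(a): return cv2.resize(a,None,fx=K,fy=K,interpolation=cv2.INTER_CUBIC)
def w(m,x0,y0,z):
    v,u=np.nonzero(m); return np.array([onz("top",(a+.5)/K-.5+x0,(b+.5)/K-.5+y0,z)[:2] for a,b in zip(u,v)],np.float32)
a=up(t[185:235,345:400]).astype(float); a=cv2.GaussianBlur(a,(0,0),4)
for th in(16.5,17.5,18.5):
    m=(((a[:,:,2]-a[:,:,0])<th)&(a[:,:,2]>110)).astype(np.uint8)*255
    m=cv2.morphologyEx(m,cv2.MORPH_OPEN,np.ones((12,12),np.uint8))
    r=cv2.minAreaRect(w(m,345,185,9)); print("plate",r,cv2.boxPoints(r).round(1).tolist())
m2=((a[:,:,2])<75).astype(np.uint8)*255
m2=cv2.morphologyEx(m2,cv2.MORPH_OPEN,np.ones((22,22),np.uint8))
W=w(m2,345,185,82); r=cv2.minAreaRect(W); print("bar",r,cv2.boxPoints(r).round(1).tolist())
a=up(t[175:230,245:315])[:,:,2]; a=cv2.GaussianBlur(a,(0,0),3)
m=(a<118).astype(np.uint8)*255
m=cv2.morphologyEx(m,cv2.MORPH_OPEN,np.ones((100,100),np.uint8))
v,u=np.nonzero(m)
def fit(pts):
    return np.array([onz("top",(p+.5)/K-.5+245,(q+.5)/K-.5+175,43)[:2] for p,q in pts])
us=np.arange(u.min()+40,u.max()-40,8)
for nm,f in(("far",min),("near",max)):
    P=fit([(x,f(v[u==x])+(.5 if f is max else -.5)) for x in us]); c=np.polyfit(P[:,1],P[:,0],1); print(nm,c, np.polyval(c,-69))
vs=np.arange(v.min()+40,v.max()-40,8)
for nm,f in(("+y",min),("-y",max)):
    P=fit([(f(u[v==y]),y) for y in vs]); c=np.polyfit(P[:,0],P[:,1],1); print(nm,c,np.polyval(c,530))
for n in("top","scene"): print(n,[proj(n,(x,y,43)).round(1).tolist() for x,y in((579,-126),(579,-10),(481,-127),(481,-11))])
E
python3 m.py
```

```text
plate ((501.68170166015625, -362.8521728515625), (102.46813201904297, 84.47360229492188), 75.86799621582031) [[448.20001220703125, -402.20001220703125], [530.0999755859375, -422.79998779296875], [555.0999755859375, -323.5], [473.20001220703125, -302.8999938964844]]
plate ((501.79852294921875, -362.845703125), (103.31031036376953, 85.79181671142578), 75.82547760009766) [[447.6000061035156, -402.3999938964844], [530.7000122070312, -423.3999938964844], [556.0, -323.29998779296875], [472.8999938964844, -302.29998779296875]]
plate ((501.538818359375, -362.9851989746094), (104.63432312011719, 87.22494506835938), 76.15519714355469) [[446.70001220703125, -403.29998779296875], [531.4000244140625, -424.20001220703125], [556.4000244140625, -322.6000061035156], [471.70001220703125, -301.79998779296875]]
bar ((497.6571960449219, -356.5251159667969), (26.176790237426758, 87.17074584960938), 69.20924377441406) [[452.29998779296875, -353.29998779296875], [533.7999877929688, -384.20001220703125], [543.0999755859375, -359.79998779296875], [461.6000061035156, -328.79998779296875]]
far [-2.26005428e-02  5.77112149e+02] 578.6715860874381
near [-3.94273423e-02  4.75515064e+02] 478.23555062661967
+y [ 1.88188758e-02 -2.14235861e+01] -11.449581903927001
-y [ 2.77901401e-02 -1.41084182e+02] -126.3554074226617
top [[296.4, 184.4], [258.9, 184.7], [297.4, 215.9], [259.4, 216.2]]
scene [[296.0, 204.5], [267.0, 193.4], [280.1, 219.6], [250.5, 207.5]]
```

```bash
python3 - <<'E'
from h import *
c=np.array([501.7,-362.9]);a=np.radians(-14.1);ex=np.array([np.cos(a),np.sin(a)]);ey=np.array([-ex[1],ex[0]])
s=cv2.resize(cv2.imread("pics/scene0.png")[150:270,215:375],None,fx=5,fy=5,interpolation=cv2.INTER_CUBIC)
t=cv2.resize(cv2.imread("pics/top0.png")[150:250,230:400],None,fx=4.7,fy=4.7,interpolation=cv2.INTER_CUBIC)
def draw(P,col):
    for im,n,x0,y0,k in((s,"scene",215,150,5),(t,"top",230,150,4.7)):
        q=np.array([(proj(n,p)-[x0,y0]+.5)*k for p in P]).astype(int); cv2.polylines(im,[q],True,col,1)
def box(c,ex,ey,hx,hy,z): return [np.r_[c+i*hx*ex+j*hy*ey,z] for i,j in((-1,-1),(1,-1),(1,1),(-1,1))]
draw(box(c,ex,ey,39,6,82),(0,0,255)); draw(box(c,ex,ey,41,50,9),(255,0,0))
p=np.array([529.5,-68.9]);b=np.radians(1.4);fx=np.array([np.cos(b),np.sin(b)]);fy=np.array([-fx[1],fx[0]])
draw(box(p,fx,fy,49,58,43),(0,255,0));draw(box(p,fx,fy,43,52,34),(0,255,255))
cv2.imwrite("pics/ovs.png",s);cv2.imwrite("pics/ovt.png",t)
E
```

```text
(no output)
```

View pics/ovs.png

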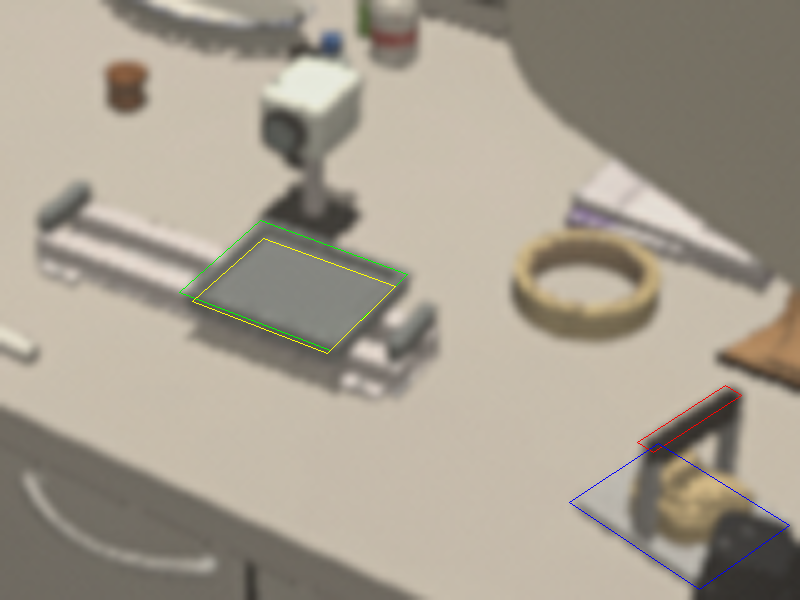

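View pics/ovt.png

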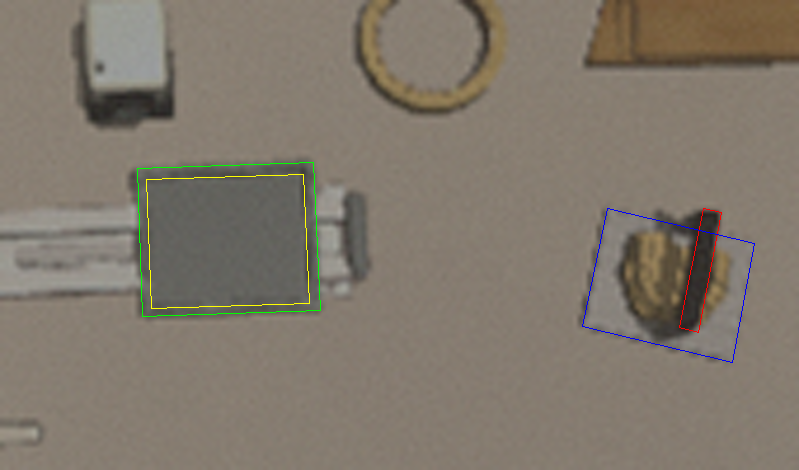

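```bash
cat >> h.py <<'E'
def q(yaw):  # tool down, jaw axis along object's y with object yaw (rad)
    return [np.cos(yaw/2),np.sin(yaw/2),0.,0.]
def st():
    s=env.read_state(); print(round(s["time_s"],2),s["tool_pos"].round(1),s["force"].round(1),s["wrist_torque"].round(2),round(s["width"],1)); return s
E
python3 - <<'E'
from h import *
Q=q(np.radians(-14.1))
print(env.ik([502,-363,240],Q)); 
env.reach([502,-363,240],Q); st()
env.move_l([502,-363,133],rate=120,f_stop=8); st()
for n in("top","scene"): cv2.imwrite(f"pics/{n}1.png",viewer.camera(n))
s=cv2.imread("pics/scene1.png");t=cv2.imread("pics/top1.png")
cv2.imwrite("pics/v1.png",np.hstack([cv2.resize(s[190:290,300:400],(400,400),interpolation=cv2.INTER_CUBIC),cv2.resize(t[160:260,310:410],(400,400),interpolation=cv2.INTER_CUBIC)]))
E
```

```text
[-6.45277049e-01  4.89569126e-01  1.68672098e+00 -4.44089210e-16
  9.65302545e-01  1.17161070e+00]
1.72 [ 501.7 -363.7  240.1] [ 0.4 -0.7 -0.9] [ 0.05 -0.01  0.06] 87.7
2.76 [ 502.4 -363.4  133.7] [ 0.2 -0.3 -0.8] [0.1  0.01 0.  ] 87.7
```

View pics/v1.png

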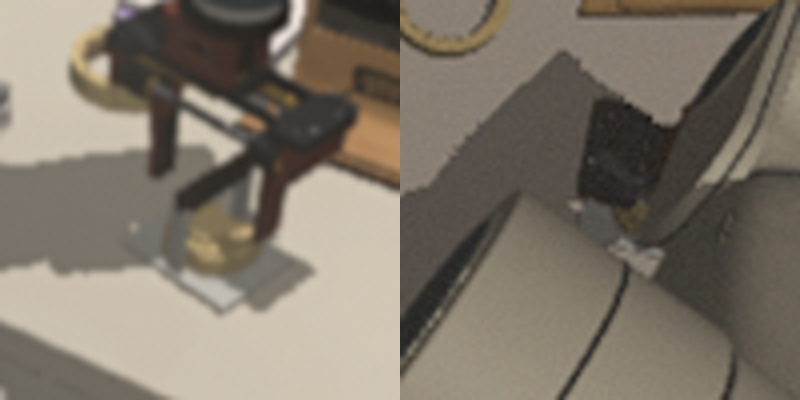

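```bash
python3 - <<'E'
from h import *
set_gripper(8); st()
cv2.imwrite(f"pics/scene2.png",viewer.camera("scene"))
env.move_l([502,-363,195],rate=100); env.hold(.3);st()
for n in("top","scene"): cv2.imwrite(f"pics/{n}3.png",viewer.camera(n))
s=cv2.imread("pics/scene2.png");t=cv2.imread("pics/scene3.png")
cv2.imwrite("pics/v2.png",np.hstack([cv2.resize(s[190:290,300:400],(400,400),interpolation=cv2.INTER_CUBIC),cv2.resize(t[170:270,300:400],(400,400),interpolation=cv2.INTER_CUBIC)]))
E
```

```text
4.01 [ 502.  -362.8  132.9] [0.1 0.9 0.2] [ 0.14 -0.05  0.02] 11.8
5.12 [ 501.8 -362.8  194.4] [ 0.4 -1.1 -5.6] [ 0.1  -0.01 -0.01] 12.0
```

View pics/v2.png

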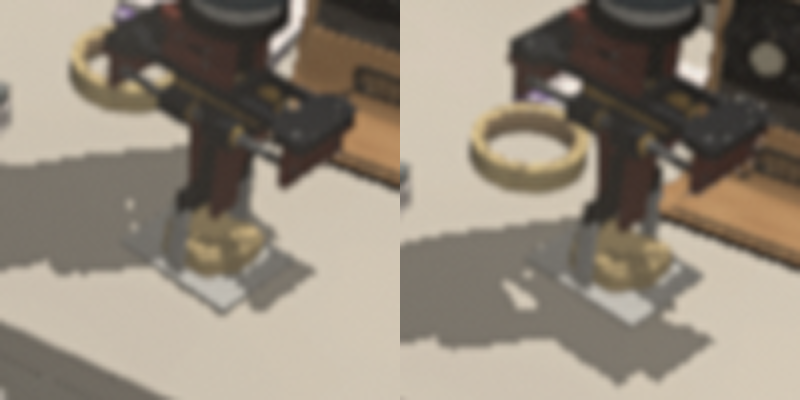

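```bash
python3 - <<'E'
from h import *
Q=q(np.radians(1.4))
env.move_l([502,-363,225],rate=120)
env.move_l([529.5,-69,225],Q,rate=110); 
env.move_l([529.5,-69,186],rate=100);env.hold(.4);st()
for n in("top","scene"): cv2.imwrite(f"pics/{n}4.png",viewer.camera(n))
s=cv2.imread("pics/scene4.png");t=cv2.imread("pics/top4.png")
cv2.imwrite("pics/v4.png",np.hstack([cv2.resize(s[150:250,220:320],(400,400),interpolation=cv2.INTER_CUBIC),cv2.resize(t[150:250,210:310],(400,400),interpolation=cv2.INTER_CUBIC)]))
E
```

```text
9.4 [529.7 -69.  186.4] [ 0.1 -0.3 -6.5] [ 0.03 -0.   -0.01] 11.9
```

View pics/v4.png

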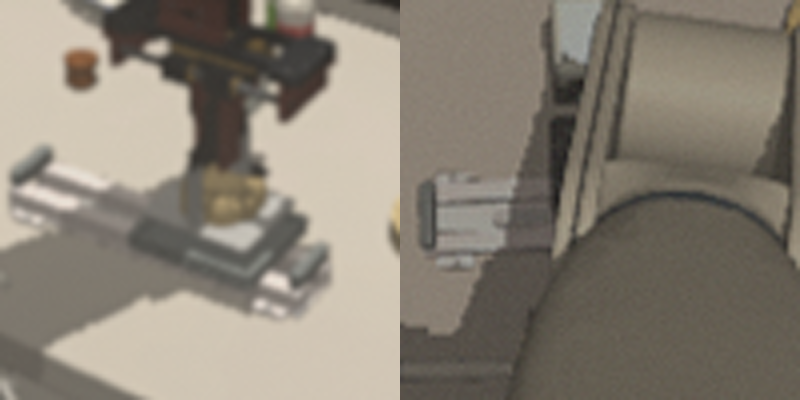

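```bash
python3 - <<'E'
from h import *
print(env.move_l([529.5,-69,165],rate=25,f_stop=5)); st()
env.hold(.3); st()
cv2.imwrite("pics/scene5.png",viewer.camera("scene"))
s=cv2.imread("pics/scene5.png")
cv2.imwrite("pics/v5.png",cv2.resize(s[170:240,235:315],None,fx=8,fy=8,interpolation=cv2.INTER_CUBIC))
E
```

```text
True
10.22 [529.3 -69.  166.8] [-1.4 -0.4  5.9] [-0.02  0.08  0.07] 11.9
10.53 [529.3 -69.  166.8] [-1.4 -0.9  5.6] [-0.03  0.07  0.01] 11.8
```

View pics/v5.png

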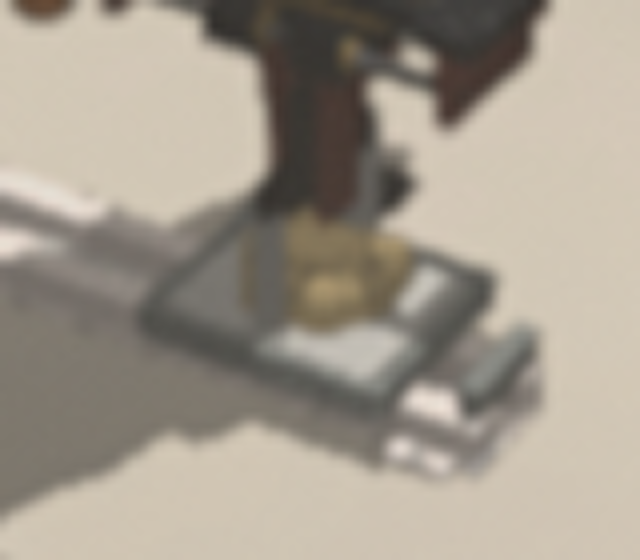

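```bash
python3 - <<'E'
from h import *
p=np.array([529.3,-69.0,166.8])
for i in range(6):
    p[2]+=.3; env.move_l(p,rate=10); s=st()
    if s["force"][2]<0: break
d=np.array([-np.sin(np.radians(1.4)),np.cos(np.radians(1.4)),0])
p0=p.copy(); np.save("p0.npy",p0)
for k in range(2,41,2):
    r=env.move_l(p0+k*d,rate=25,f_stop=9); s=env.read_state()
    print(k,round(s["time_s"],2),s["tool_pos"].round(1),s["force"].round(1),r)
    if r: break
E
```

```text
10.9 [529.3 -69.  166.9] [-0.3  0.7 -2.6] [-0.02 -0.06  0.06] 11.8
2 11.15 [529.2 -66.8 167. ] [ 0.1  1.  -4.3] False
4 11.4 [529.1 -64.8 167. ] [-0.3  0.7 -5.3] False
6 11.65 [529.1 -62.8 167. ] [ 1.   1.  -4.6] False
8 11.9 [529.  -60.8 167. ] [-0.7  0.7 -5.3] False
10 12.15 [529.  -58.8 167. ] [ 0.1 -0.  -5.4] False
12 12.4 [528.9 -56.8 167. ] [ 0.7 -0.1 -5.3] False
14 12.65 [528.9 -54.8 167.1] [-0.1  0.3 -4.8] False
16 12.9 [528.9 -52.8 167.1] [-0.5 -1.4 -5.1] False
18 13.15 [528.8 -50.8 167.1] [ 0.8  0.4 -6.1] False
20 13.4 [528.8 -48.8 167.1] [ 0.8  0.2 -6.1] False
22 13.65 [528.7 -46.8 167.1] [ 0.4  0.  -5.9] False
24 13.9 [528.7 -44.8 167.1] [-0.2  0.2 -6.1] False
26 14.15 [528.6 -42.8 167.1] [-0.4 -0.1 -6.3] False
28 14.4 [528.6 -40.8 167.1] [-0.   0.4 -5.7] False
30 14.65 [528.5 -38.8 167.1] [ 0.  -0.3 -5.9] False
32 14.9 [528.5 -36.8 167.1] [ 0.1  0.4 -6.2] False
34 15.15 [528.4 -34.8 167.1] [-0.3  0.9 -6.1] False
36 15.4 [528.4 -32.8 167.1] [ 0.3  0.3 -5.5] False
38 15.65 [528.3 -30.8 167.1] [-0.4  0.5 -4.9] False
40 15.9 [528.3 -28.8 167.1] [ 0.5  0.8 -5.1] False
```

```bash
python3 - <<'E'
from h import *
st()
cv2.imwrite("pics/scene6.png",viewer.camera("scene"))
s=cv2.imread("pics/scene6.png")
cv2.imwrite("pics/v6.png",cv2.resize(s[160:240,220:310],None,fx=7,fy=7,interpolation=cv2.INTER_CUBIC))
E
```

```text
15.9 [528.3 -28.8 167.1] [ 0.5  0.8 -5.1] [-0.01  0.06  0.01] 11.5
```

View pics/v6.png

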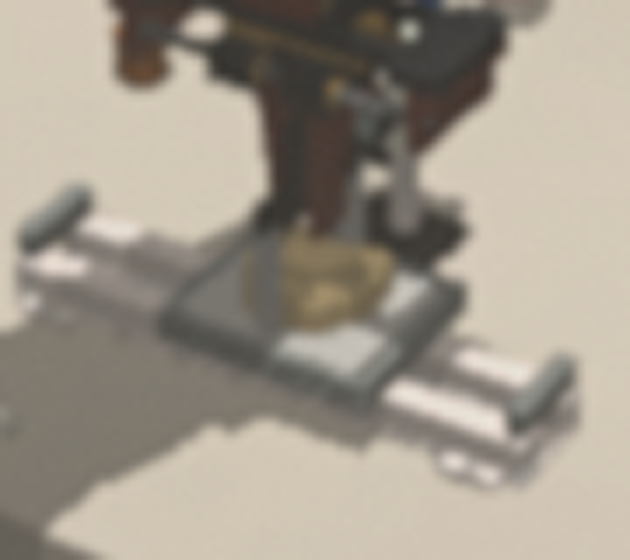

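```bash
python3 - <<'E'
from h import *
p0=np.load("p0.npy")
d=np.array([-np.sin(np.radians(1.4)),np.cos(np.radians(1.4)),0])
for k in range(41,78,1):
    r=env.move_l(p0+k*d,rate=15,f_stop=6); s=env.read_state()
    print(k,round(s["time_s"],2),s["tool_pos"].round(1),s["force"].round(1),r)
    if r or s["force"]@d<-3.5: break
E
```

```text
41 16.2 [528.3 -28.  167.1] [ 0.1 -0.6 -5.7] False
42 16.45 [528.3 -27.  167.1] [-0.1 -1.4 -5.1] False
43 16.7 [528.2 -25.9 167.1] [ 0.4 -0.6 -5.7] False
44 16.95 [528.2 -24.9 167.1] [ 0.4 -0.2 -5.9] False
45 17.2 [528.1 -23.9 167.1] [-0.6 -1.3 -5.5] False
46 17.45 [528.1 -22.9 167.1] [ 0.5 -0.4 -5.2] False
47 17.7 [528.1 -21.8 167. ] [ 0.1 -0.2 -5.4] False
48 17.95 [528.1 -20.9 167.1] [ 0.5  0.4 -6.2] False
49 18.2 [528.1 -19.9 167.1] [ 0.7  0.  -5.5] False
50 18.45 [528.1 -18.9 167.1] [-0.   0.8 -4.3] False
51 18.7 [528.1 -18.  167.1] [-1.2  0.6 -5.4] False
52 18.95 [528.  -17.  167.1] [-0.4  0.  -6.5] False
53 19.2 [528.  -16.  167.1] [-0.6  0.3 -5. ] False
54 19.45 [528.2 -15.3 167.2] [ 0.2 -4.3 -4.1] False
```

```bash
python3 - <<'E'
from h import *
p0=np.load("p0.npy")
d=np.array([-np.sin(np.radians(1.4)),np.cos(np.radians(1.4)),0])
def go(k,dz=0):
    env.move_l(p0+k*d+[0,0,dz],rate=10); F=[]
    for _ in range(4): env.hold(.05); s=env.read_state(); F.append(s["force"])
    F=np.mean(F,0); print(round(k,2),round(s["time_s"],2),s["tool_pos"].round(2),F.round(2)); return F
k=54; F=go(k)
while F@d>-6 and k<55.5:
    k+=.3; F=go(k)
E
```

```text
54 19.9 [528.17 -15.23 167.22] [ 0.67 -5.35 -3.74]
54.3 20.35 [528.22 -15.06 167.29] [ 0.61 -5.87 -3.85]
54.6 20.8 [528.27 -14.88 167.33] [ 0.23 -6.88 -3.47]
```

```bash
python3 - <<'E'
from h import *
p0=np.load("p0.npy")
d=np.array([-np.sin(np.radians(1.4)),np.cos(np.radians(1.4)),0])
def go(k,dz=0):
    env.move_l(p0+k*d+[0,0,dz],rate=10); F=[]
    for _ in range(4): env.hold(.05); s=env.read_state(); F.append(s["force"])
    F=np.mean(F,0); print(round(k,2),round(s["time_s"],2),s["tool_pos"].round(2),F.round(2)); return F
k=54.6
while k>46.5:
    k-=.6; F=go(k)
    if F@d>4: break
E
```

```text
54.0 21.25 [528.18 -15.17 167.23] [ 0.92 -5.51 -3.85]
53.4 21.7 [528.05 -15.55 167.11] [ 0.44 -3.34 -4.22]
52.8 22.15 [527.87 -16.02 167.01] [-0.22  0.11 -4.91]
52.2 22.6 [527.99 -16.83 167.06] [ 0.24 -0.14 -5.37]
51.6 23.05 [528.05 -17.44 167.1 ] [-0.42  0.07 -5.76]
51.0 23.5 [528.05 -18.   167.11] [ 0.12 -0.27 -5.26]
50.4 23.95 [528.07 -18.59 167.08] [-0.14  0.21 -5.48]
49.8 24.4 [528.03 -19.09 167.11] [-0.69  3.05 -4.24]
49.2 24.85 [528.01 -19.52 167.17] [-1.26  4.62 -3.58]
```

```bash
python3 - <<'E'
from h import *
p0=np.load("p0.npy")
d=np.array([-np.sin(np.radians(1.4)),np.cos(np.radians(1.4)),0])
def go(k,dz=0):
    env.move_l(p0+k*d+[0,0,dz],rate=10); F=[]
    for _ in range(4): env.hold(.05); s=env.read_state(); F.append(s["force"])
    F=np.mean(F,0); print(round(k,2),round(s["time_s"],2),s["tool_pos"].round(2),F.round(2),s["wrist_torque"].round(2),s["width"]); return F
go(51.6)
for dz in(-.15,-.3,-.45,-.6):
    if go(51.6,dz)[2]>-2: break
env.hold(.5)
st()
cv2.imwrite("pics/scene7.png",viewer.camera("scene"));cv2.imwrite("pics/top7.png",viewer.camera("top"))
s=cv2.imread("pics/scene7.png")
cv2.imwrite("pics/v7.png",cv2.resize(s[150:240,215:315],None,fx=6.5,fy=6.5,interpolation=cv2.INTER_CUBIC))
E
```

```text
51.6 25.44 [528.07 -17.54 167.08] [-0.42 -0.23 -5.61] [ 0.03 -0.03 -0.03] 11.739447599015788
51.6 25.89 [528.05 -17.45 166.97] [-0.43 -0.48 -4.27] [-0.12  0.08  0.01] 12.029842790842503
51.6 26.34 [528.04 -17.44 166.92] [-1.6  -0.74 -1.02] [-0.18  0.3  -0.02] 11.914724607933799
26.84 [528.  -17.4 166.9] [-3.1 -1.3  2.7] [-0.17  0.37 -0.03] 12.0
```

View pics/v7.png

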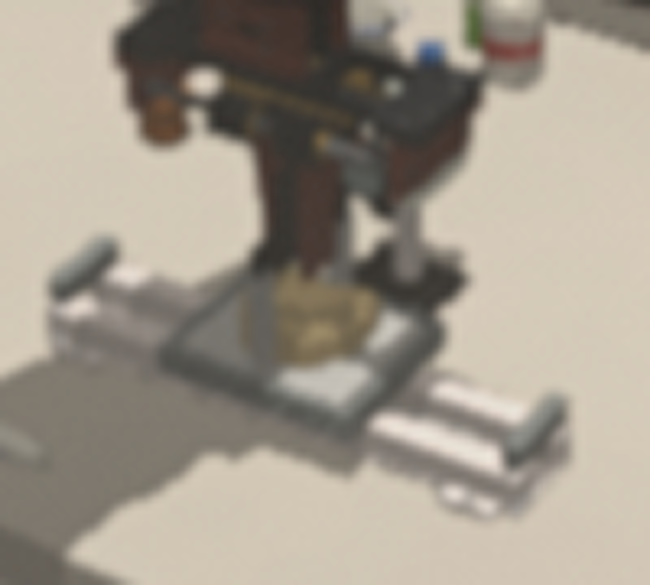

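View pics/scene7.png

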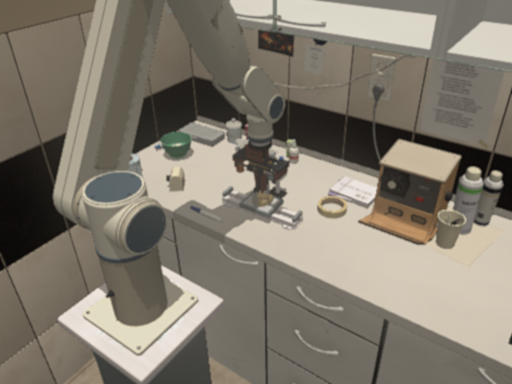

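```bash
python3 - <<'E'
from h import *
p0=np.load("p0.npy")
d=np.array([-np.sin(np.radians(1.4)),np.cos(np.radians(1.4)),0])
env.move_l(p0+51.6*d+[0,0,-.22],rate=10)
for _ in range(4): env.hold(.5); st()
E
```

```text
27.69 [528.  -17.4 166.9] [-3.6 -0.3  2.9] [-0.21  0.48 -0.01] 11.9
28.19 [528.1 -17.4 166.9] [-3.9 -1.2  4.3] [-0.18  0.49  0.01] 11.8
28.69 [528.  -17.4 166.9] [-4.7 -0.9  4.3] [-0.22  0.58 -0.01] 11.8
29.19 [528.  -17.4 166.9] [-4.2 -1.6  5.7] [-0.18  0.63 -0.01] 12.0
```

```bash
python3 - <<'E'
from h import *
p0=np.load("p0.npy")
d=np.array([-np.sin(np.radians(1.4)),np.cos(np.radians(1.4)),0])
env.move_l(p0+51.6*d+[0,0,-.10],rate=10)
for _ in range(5): env.hold(.5); st()
E
```

```text
29.94 [528.1 -17.4 166.9] [-2.3 -0.6  1. ] [-0.15  0.42 -0.07] 11.5
30.44 [528.  -17.4 166.9] [-2.4 -0.8 -0.1] [-0.2   0.29 -0.05] 12.0
30.94 [528.1 -17.4 167. ] [-1.1 -1.5 -1.9] [-0.14  0.2  -0.02] 11.8
31.44 [528.1 -17.4 167. ] [-0.8 -0.9 -2.6] [-0.15  0.2  -0.04] 11.5
31.94 [528.  -17.4 167. ] [-1.3  0.1 -3.4] [-0.19  0.07 -0.04] 11.9
```

```bash
python3 - <<'E'
from h import *
env.hold(.3); st(); print(workorder.sign_off())
E
```

```text
32.24 [528.1 -17.4 167. ] [ 0.4 -1.  -3.5] [-0.15  0.13 -0.07] 11.8
the job is handed in; nothing more can be done
None
```

The carrier plate is seated in the carriage pocket. The carriage is in the notch beside the scanner, with the handle still gripped. I handed in at 32 s of the 67 s allowed.

**Grasp and seating:** I gripped the handle, with the jaws reading about 12 mm on the 12 mm bar, and lifted the plate. I lowered it into the pocket until it touched at tool height 166.8 mm; flat on the floor should be 167 mm. The picture shows the plate lying within the lip all round.

**Finding the notch:** I slid the carriage along the rail until the resistance rose to nearly 7 N against further travel. Going back, it resisted again with over 4 N, and there was about 3 mm of free play in between. So it is held from both sides, well short of the end stop. I then eased back to the middle of that play.

**Final state:** Force along the rail is about 1 N or less and side force is near zero. The plate rests lightly in the pocket, with the gripper still carrying about half its weight or a little more.

**What disagreed or wasn't confirmed:**
- The two cameras differed by about 1 pixel (roughly 3 mm); I used the top view, and the grasp and seating agreed with it.
- While setting the final height, the downward press crept up to about 12 N, with 4–5 N of side force, before I backed it off.
- The ball itself can't be seen, so the notch is confirmed only by feel and by its position.
- I didn't measure the positions of the other objects afterwards; the arm didn't go near them.

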